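Fetch a rubber stopper from the back of a tilt-bin and set it out in the tray

TASK

Set out the big black rubber stopper for the next assembly: it stands at the back of one of the two clear tilt-bins, behind the cross divider and under the hood. Tip that bin forward until it meets its stop (each bin has a blue pull on its front for this), pick the stopper out, stand it upright and gently in the empty bay of the steel tray, and swing the bin fully shut again. Leave the red stoppers in their bins, have both bins shut at the end, and do not shift the tray, its bottles or the other things on the worktop.

Things in the scene. Friction and masses are not known exactly. Their poses are not given: they have to be found in the camera images.
- tilt_unit: grey bench-top tilt-bin unit, fixed: 100 mm deep, 267 wide, 124 high, with two clear bins side by side. Origin: centre of its underside; x to its back, y to its left, z up. Each bin is 122 mm wide outside, 116 inside, 90 deep; front panel 95 mm high, side walls sloping from 93 mm at the front to 40 mm at mid depth. Shut, a bin's floor is 24 mm above the worktop.
- hood_edge (a point): middle of the front edge of the unit's hood, on its top face (124 mm above the worktop), 42 mm behind the shut front panels' faces. The hood (lip down to 112 mm) covers all from here back, the rear compartments too; tipped, a bin must be reached into from the front with the tool slanted to pass under this edge.
- bin_left (a joint): the left (robot's view) bin's angle, rad: 0 = shut (front panel upright), grows as its top is tipped forward, towards the robot; 0.70 is its stop. Stiff hinge: the bin stays at any angle where it is left. Moving it takes about 1 N at the pull, and it also gives if its floor or walls are pressed with 2 N or more. What stands in its rear compartment slides forward against the divider as it tips.
- bin_right (a joint): the right (robot's view) bin's angle, rad: 0 = shut (front panel upright), grows as its top is tipped forward, towards the robot; 0.70 is its stop. Stiff hinge: the bin stays at any angle where it is left. Moving it takes about 1 N at the pull, and it also gives if its floor or walls are pressed with 2 N or more. What stands in its rear compartment slides forward against the divider as it tips.
- bin_left_pull (a point): the left bin's blue pull, a tab on the top of the front panel: it stands out 33 mm from the panel, is 22 mm wide along y (grip it across this) and 12 mm thick. This point is its centre: 32.5 mm before and 74 mm above the hinge line when shut. It turns with the bin. Axes: x from the bin's front to its back, y left, z up along the panel.
- bin_right_pull (a point): the right bin's blue pull, a tab on the top of the front panel: it stands out 33 mm from the panel, is 22 mm wide along y (grip it across this) and 12 mm thick. This point is its centre: 32.5 mm before and 74 mm above the hinge line when shut. It turns with the bin. Axes: x from the bin's front to its back, y left, z up along the panel.
- bin_left_hinge (a point): the left bin's hinge line, mid width: 15 mm behind the bin's front face, 10 mm above its underside. Axes turn with the bin: x to its back, y left along the hinge, z normal to its floor. Tipping forward is a negative turn about y. Seen from here the floor's upper face is at z = -6 mm, the cross divider at x = 19 to 22 mm (top z = 24), the back wall at x = 72 mm (top z = 30).
- bin_right_hinge (a point): the right bin's hinge line, mid width: 15 mm behind the bin's front face, 10 mm above its underside. Axes turn with the bin: x to its back, y left along the hinge, z normal to its floor. Tipping forward is a negative turn about y. Seen from here the floor's upper face is at z = -6 mm, the cross divider at x = 19 to 22 mm (top z = 24), the back wall at x = 72 mm (top z = 30).
- black_stopper: the big black rubber stopper, round, 36 mm across, 30 mm high, about 22 g, upright in the rear compartment of either bin (which one varies). Origin: centre of its underside; z = its axis, up. It tilts with the bin.
- red_stopper: red rubber stopper, 28 mm across, 26 mm high, in the rear compartment of the other bin; it stays there. Origin: centre of its underside.
- small_left: small red stopper, 22 mm across, 22 mm high, loose in the front compartment of the left bin; it tumbles about when the bin is tipped but stays in it
- small_right: small red stopper, 22 mm across, 22 mm high, loose in the front compartment of the right bin; it tumbles about when the bin is tipped but stays in it
- tray: stainless instrument tray, 80 mm (x) by 176 mm (y), rim 15 mm high, floor 3 mm, loose, 350 g, on the worktop before the sink; a cross divider 11 mm high parts it into a left bay (two small bottles) and an empty right bay. Origin: centre of its underside; x away from the robot, y to the left.
- bay (a point): centre of the tray's empty (right) bay, on the tray's floor, 3 mm above the worktop; the bay measures 75 mm along x and 85 mm along y inside; axes as the tray's
- dropper_a: small white bottle with black cap, 34 mm across, 74 mm high, in the left bay of the tray; stays where it is. Origin: centre of its underside.
- dropper_b: small white bottle with black cap, 34 mm across, 74 mm high, in the left bay of the tray; stays where it is. Origin: centre of its underside.
- stopwatch: black round stopwatch, 66x60x16 mm, lying on the worktop; stays where it is. Origin: centre of its underside.
- marker: felt marker, white body and black cap, 128 mm long, 14 mm thick, on the worktop; stays where it is. Origin: centre of its underside.
- tweezers: steel tweezers, 125 mm long, 14 mm wide, 8 mm high, on the worktop; stays where it is. Origin: centre of its underside.

How it is judged:
On the way, in this order (a step that is already met when the one before it is completed fails the run):
1. the bin that holds the black stopper is tipped forward to its stop with the stopper in it (((value of joint bin_left above 0.62 rad and y of black_stopper in the frame of tilt_unit above 0 m) or (value of joint bin_right above 0.62 rad and not (y of black_stopper in the frame of tilt_unit above 0 m))) and z of black_stopper in the frame of tilt_unit below 0.085 m), for 0.2 s.
2. the black stopper is lifted out of the bin between the fingers (contact force between the fingers and black_stopper above 0.3 N and z of black_stopper in the frame of tilt_unit above 0.085 m), for 0.1 s.
At the end, for the whole second after the job is handed in: The black stopper stands upright (within 7 degrees) and still on the floor of the tray's empty bay, released; both bins are shut (within 0.05 rad); the red stopper and both small stoppers are still in the bins (x of black_stopper in the frame of bay between -0.024 and 0.024 m and y of black_stopper in the frame of bay between -0.029 and 0.029 m and z of black_stopper in the frame of bay between -0.006 and 0.006 m and angle between black_stopper's own z axis and vertical below 0.12 rad and contact force between black_stopper and tray above 0.02 N and linear speed of black_stopper below 0.02 m/s and value of joint each of bin_left, bin_right below 0.05 rad and x of red_stopper in the frame of tilt_unit between -0.055 and 0.05 m and y of red_stopper in the frame of tilt_unit between -0.131 and 0.131 m and z of red_stopper in the frame of tilt_unit between 0.015 and 0.09 m and x of small_left in the frame of tilt_unit between -0.055 and 0.05 m and y of small_left in the frame of tilt_unit between -0.131 and 0.131 m and z of small_left in the frame of tilt_unit between 0.015 and 0.09 m and x of small_right in the frame of tilt_unit between -0.055 and 0.05 m and y of small_right in the frame of tilt_unit between -0.131 and 0.131 m and z of small_right in the frame of tilt_unit between 0.015 and 0.09 m); the robot touches nothing.
It fails at once if the tray is pressed hard (stopper on it over 50 N, robot on it over 40 N) (contact force between black_stopper and tray above 50 N or contact force between the fingers and tray above 40 N).
It fails at once if the tray is shifted by more than 25 mm (distance of tray from where it was at the start of the episode above 0.025 m).
It fails at once if the red stopper is taken from its bin (distance of red_stopper from where it was at the start of the episode above 0.1 m).
It fails at once if one of the other things on the worktop is shifted by more than 30 mm (distance of any of dropper_a, dropper_b, stopwatch, marker, tweezers from where it was at the start of the episode above 0.03 m).
It also fails if it takes over 72 s, if anything falls off the work surface, if the arm or the gripper's body presses on something with over 40 N, if the wrist force passes 120 N, or if a joint passes its speed limit or range.

ROBOT

A 7-joint arm with a two-finger parallel gripper is mounted at the origin on a cart in front of the work surface, level with it; the furniture and walls round the work are solid. World frame = base frame: x ahead of the robot, y to its left, z up, the work surface at z = 0. Lengths are in m, angles in rad, forces in N, time in s.
With the tool pointing down it reaches from about 0.425 to 0.875 m from the base axis. Payload 4.7 kg.
Tool frame: the origin (TCP) lies midway between the tips of the shut fingers; the grasp point (between the pads) lies r.grip_point_offset behind it (r.grip_point_offset is the distance from the TCP to the grasp point, in m); z points along the fingers, y is the line along which they close (so a half turn about z gives the same grasp; the last joint's range is limited). The gripper opens to 87 mm and grips with 3 to 60 N. Pads are 19 mm wide; open, the fingers measure 117 mm over their backs; the gripper's body (75 mm by 190 mm) begins 51 mm behind the grasp point.
Start: joints at [1.205, 0.321, -0.07, 1.45, 0.023, 1.371, -0.057], TCP at [0.241, -0.604, 0.223] pointing down, gripper open.
Joint ranges: [-2.86, 2.86], [-0.3, 2.09], [-1.38, 1.24], [0.06, 2.45], [-1.56, 4.7], [0.09, 2.05], [-2.69, 2.69]. Speed limits (rad/s): [2.57, 2.57, 3.14, 3.14, 3.14, 3.14, 3.14].

INTERFACE

Orientations are given as a unit quaternion [x, y, z, w].
In Python, from workcell import r gives the robot as it stands.
- The arm moves only by the tool jog_arm, called after "Request:" as name(argument=value, ...) on one line, values as JSON. Schema: {"type":"object","properties":{"ticks":{"type":"object","properties":{"dx":{"type":"array","items":{"type":"number"},"minItems":1,"maxItems":10},"dy":{"type":"array","items":{"type":"number"},"minItems":1,"maxItems":10},"dz":{"type":"array","items":{"type":"number"},"minItems":1,"maxItems":10},"ax":{"type":"array","items":{"type":"number"},"minItems":1,"maxItems":10},"ay":{"type":"array","items":{"type":"number"},"minItems":1,"maxItems":10},"az":{"type":"array","items":{"type":"number"},"minItems":1,"maxItems":10}},"additionalProperties":false,"required":["dx","dy","dz","ax","ay","az"]},"aperture":{"type":"number"},"squeeze":{"type":"number"},"only":{"type":"string"},"quiet":{"type":"boolean"},"lines":{"type":"string"}},"required":["ticks"],"additionalProperties":false}. ticks is an object with one list for each field, all of the same length, 1 to 10, a row being the entries at one place: dx, dy, dz (the shift in parts of the range, where 1.0 means 0.4 m), ax, ay, az (a rotation vector in shares of 2 pi rad (1.0 is 2 pi rad)); each row is the pose to reach, as a shift and turn from the pose commanded when the call began, along the tool's axes at that moment; what a row does not reach only later rows make up. A row lasts 1/10 s, in which the tool goes at most 0.05 m and 0.15 rad, less where a joint would pass 70% of its speed; a pose out of reach is approached as far as the arm can. aperture is the finger opening in m, set as the call begins (left out keeps the last). The fingers move at their own pace and stop on an object; squeeze is the grip in N (left out, the last holds). Time passes only in rows, so rows that do not move let the fingers close. The tool returns the time, the measured TCP pose, the force, the opening and the grip force at its end. only (a regular expression) keeps the lines of the reply that match it, lines (a string "A,B") keeps lines A to B, and quiet returns only ok. Shift and turn numbers lie between -1 and 1, and a call with a number outside is refused. Input that does not fit is refused with a message, and nothing moves.
- r.get_state(): the state, without advancing time (a new reading comes with each control period).
- r.camera(name): name is "scene" or "side" or "wrist"; returns the picture (420x560x3 uint8, red, green, blue); there is no depth.
- r.get_calibration(name): a dict with "fx", "fy", "cx", "cy" (pixels), "dist_coeffs" ([k1, k2, p1, p2, k3] as OpenCV has them; the pictures are not rectified), "camera_from_world" (4x4, takes a point from world to camera coordinates). Camera axes: x right, y down, z forward; pixel columns grow to the right and rows downward; lengths in m; the calibration is good to about 2 mm. A picture is of the moment at which its call begins: read the wrist's pose just before it. get_calibration takes no time and is no camera call; for the wrist camera it gives the pose at the moment of the call.
- r.finish_job(): hands the job in; it is judged then, once.
The state is a dict: "time": time; "qpos": joint angles; "qd": joint speeds; "tau": joint torques, N m; "position": TCP position; "orientation": TCP orientation; "wrist_force": force on the tool from outside, world axes, zero at the start; "torque": the same for the moment, N m; "width": finger opening in m; "finger_force": force on a finger pad.
Only numpy, scipy, OpenCV 4.12 (cv2) and the standard library are available. Lean on these libraries where they do the work, as an engineer would, in place of code of your own. Each camera call takes 0.05 s, during which the arm holds its last target. There are 200 camera calls.

## Working session

There is one attempt and no reset: what is moved stays moved. The work goes in short steps, Python scripts to look and compute and a tool call to move; the robot and the scene stay as the last step left them, time stands still between calls to the robot, and variables do not carry over. Pictures are saved under pics/ and viewed, at most 10 in all, crops included, and the job is handed in when it is done.

```bash
ls; mkdir -p pics; python3 - <<'E'
from workcell import r
import cv2,numpy as np
s=r.get_state();print(s['time'],s['position'],s['orientation'],s['width'],r.grip_point_offset)
for n in('scene','side'):
    cv2.imwrite(f'pics/{n}0.png',r.camera(n)[:,:,::-1]);c=r.get_calibration(n);print(n,c['fx'],c['dist_coeffs'],np.round(np.linalg.inv(c['camera_from_world']),3).tolist())
E
```

```text
pics
workcell.py
0.0 [ 0.24067897 -0.60319363  0.221471  ] [ 9.82026189e-01  1.88742311e-01 -2.53910101e-04 -9.16837321e-04] 0.08717291654657716 0.0187
scene 445.30992328729405 [-0.08308996  0.          0.          0.          0.        ] [[-0.528, -0.613, 0.588, -0.132], [-0.849, 0.366, -0.381, 0.513], [0.018, -0.701, -0.713, 0.923], [0.0, 0.0, 0.0, 1.0]]
side 433.04880093134256 [-0.02351456  0.          0.          0.          0.        ] [[0.186, -0.475, 0.86, -0.699], [-0.982, -0.105, 0.155, -0.132], [0.017, -0.874, -0.486, 0.812], [0.0, 0.0, 0.0, 1.0]]
```

View pics/scene0.png

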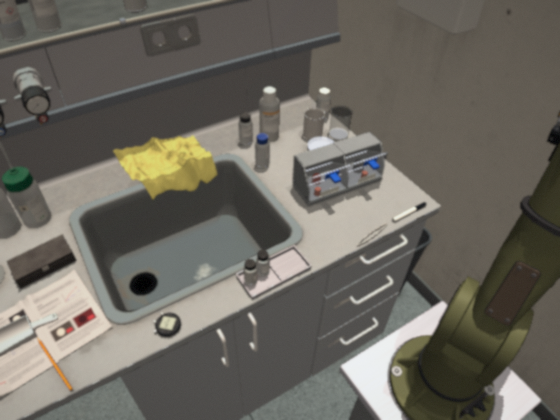

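View pics/side0.png

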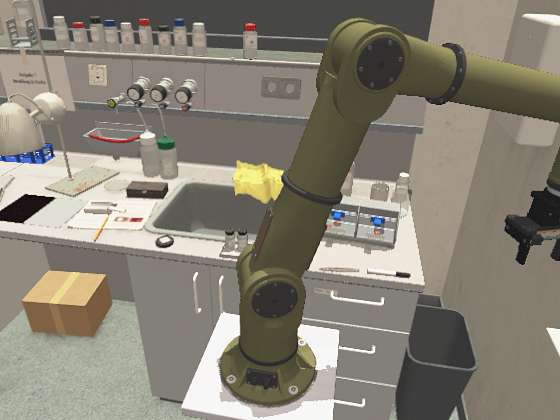

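```bash
cat > h.py <<'E'
from workcell import r
import cv2,numpy as np
from scipy.spatial.transform import Rotation as R
def K(c): return np.array([[c['fx'],0,c['cx']],[0,c['fy'],c['cy']],[0,0,1.]]),np.array(c['dist_coeffs'])
def ray(c,px):
    k,d=K(c); p=cv2.undistortPoints(np.array(px,float).reshape(-1,1,2),k,d).reshape(-1,2)
    T=np.linalg.inv(np.array(c['camera_from_world'])); v=np.c_[p,np.ones(len(p))]@T[:3,:3].T
    return T[:3,3],v/np.linalg.norm(v,axis=1)[:,None]
def plane(c,px,z):
    o,v=ray(c,px); return o+v*((z-o[2])/v[:,2])[:,None]
def tri(*obs):  # (c,px)
    A=np.zeros((3,3));b=np.zeros(3);L=[]
    for c,px in obs:
        o,v=ray(c,[px]);P=np.eye(3)-np.outer(v[0],v[0]);A+=P;b+=P@o;L.append((o,P))
    x=np.linalg.solve(A,b);return x,[float(np.linalg.norm(P@(x-o))) for o,P in L]
def proj(c,X):
    k,d=K(c);T=np.array(c['camera_from_world']);return cv2.projectPoints(np.array(X,float).reshape(-1,1,3),cv2.Rodrigues(T[:3,:3])[0],T[:3,3],k,d)[0].reshape(-1,2)
def rel(Rt,p):
    """rows for TCP pose (R,p) relative to current commanded ~ measured"""
    s=r.get_state();R0=R.from_quat(s['orientation']);return R0.inv().apply(np.array(p)-s['position']),(R0.inv()*Rt).as_rotvec()
E
python3 - <<'E'
import cv2,numpy as np
a=cv2.imread('pics/scene0.png')[125:300,230:440];b=cv2.imread('pics/side0.png')[180:280,210:420]
a=cv2.resize(a,None,fx=3,fy=3,interpolation=2)
cv2.imwrite('pics/a.png',a)
cv2.imwrite('pics/b.png',cv2.resize(b,None,fx=3.8,fy=3.8,interpolation=2))
E
```

```text
(no output)
```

View pics/a.png

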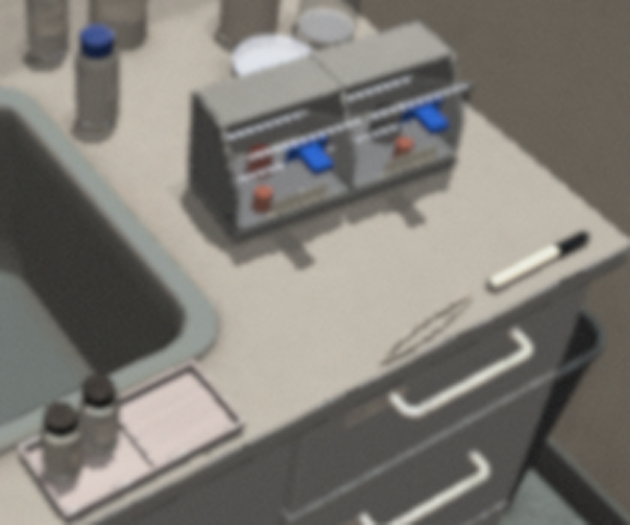

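View pics/b.png

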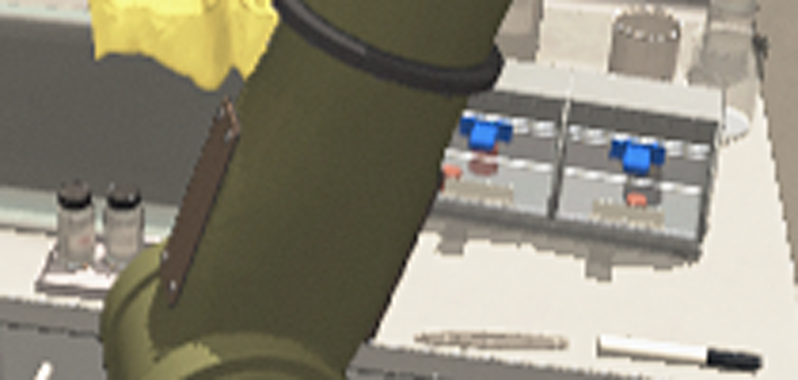

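```bash
python3 - <<'E'
from h import *
cs,cd=r.get_calibration('scene'),r.get_calibration('side')
A=lambda L:[(230+(x+.5)/3-.5,125+(y+.5)/3-.5) for x,y in L]
B=lambda L:[(210+(x+.5)/3.8-.5,180+(y+.5)/3.8-.5) for x,y in L]
np.set_printoptions(precision=4,suppress=True)
ce={}
for n in('scene','side'):
    im=cv2.imread(f'pics/{n}0.png').astype(int);m=((im[:,:,0]-im[:,:,2]>70)&(im[:,:,0]-im[:,:,1]>30)).astype(np.uint8)
    k,l,st,c=cv2.connectedComponentsWithStats(m);ce[n]=[(tuple(c[i]),st[i].tolist()) for i in range(1,k) if st[i][4]>15 and c[i][0]>290 and c[i][1]>145]
    print(n,ce[n])
ps=[c for c,_ in sorted(ce['scene'])][-2:];pd=[c for c,_ in sorted(ce['side'])][-2:]
for p,q in zip(ps,pd): print('pull',*tri((cs,p),(cd,q)))
t=plane(cs,A([(192,367),(240,428),(68,516),(20,447)]),.015);print('tray',t[:,:2],t.mean(0),np.linalg.norm(np.diff(t,axis=0),axis=1))
print('unit front bottom corners',plane(cs,A([(238,240),(458,165)]),0.0)[:,:2],plane(cd,B([(700,262)]),0)[:,:2])
print('hood front edge',plane(cs,A([(203,98),(450,52)]),.124), plane(cd,B([(720,118)]),.124))
print('divider',plane(cs,A([(120,427),(155,468)]),.011))
E
```

```text
scene [((np.float64(372.9718309859155), np.float64(163.35211267605635)), [367, 159, 12, 10, 71]), ((np.float64(334.3164556962025), np.float64(176.48101265822785)), [328, 172, 13, 10, 79])]
side [((np.float64(337.012987012987), np.float64(214.27272727272728)), [331, 211, 14, 8, 77]), ((np.float64(377.33734939759034), np.float64(220.34939759036143)), [371, 217, 14, 9, 83])]
pull [ 0.5614 -0.1204  0.1079] [0.0017354545856598607, 0.0017354545856598945]
pull [ 0.55   -0.251   0.1079] [0.001561395900672549, 0.0015613959006726024]
tray [[0.4693 0.0705]
 [0.3929 0.0721]
 [0.3921 0.2392]
 [0.4712 0.2401]] [0.4314 0.1555 0.015 ] [0.0764 0.1671 0.0791]
unit front bottom corners [[ 0.5895 -0.0629]
 [ 0.5623 -0.3233]] [[ 0.5642 -0.3211]]
hood front edge [[ 0.665  -0.0647  0.124 ]
 [ 0.6008 -0.3167  0.124 ]] [[ 0.6044 -0.3216  0.124 ]]
divider [[0.4486 0.1567 0.011 ]
 [0.3978 0.1536 0.011 ]]
```

```bash
python3 - <<'E'
from h import *
a=cv2.imread('pics/side0.png')[150:280,460:560];w=r.camera('wrist')[:,:,::-1]
cv2.imwrite('pics/c.png',np.hstack([cv2.resize(a,(323,420),interpolation=2),cv2.resize(w,(470,420))]))
s=r.get_state();print(R.from_quat(s['orientation']).as_matrix().round(2).tolist())
c=r.get_calibration('wrist');T=np.linalg.inv(c['camera_from_world']);print(c['fx'],(R.from_quat(s['orientation']).inv().apply(T[:3,3]-s['position'])).round(4),(R.from_quat(s['orientation']).as_matrix().T@T[:3,:3]).round(2).tolist())
E
```

```text
[[0.93, 0.37, -0.0], [0.37, -0.93, 0.0], [-0.0, -0.0, -1.0]]
328.87098124827435 [ 0.0816 -0.0014 -0.1635] [[-0.0, -0.96, -0.29], [1.0, -0.0, -0.0], [0.0, -0.29, 0.96]]
```

View pics/c.png

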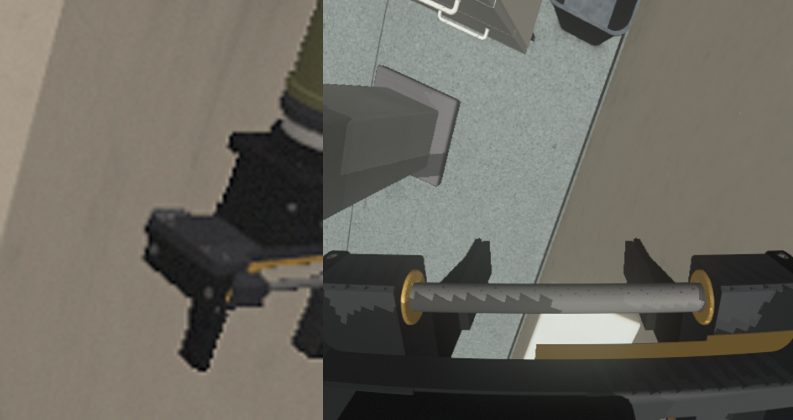

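```bash
python3 - <<'E'
from h import *
np.set_printoptions(precision=4,suppress=True)
Rt=R.from_euler('z',-.087)*R.from_euler('x',np.pi)
print(rel(Rt,[.47,-.245,.24]))
E
```

```text
(array([ 0.3458, -0.2478, -0.0179]), array([-0.0014,  0.0004,  0.4668]))
```

The rows are not in the units I measure in: shifts go in shares of 0.4 m and turns go in shares of 2 pi rad. I convert before sending: 0.346 m / 0.4 = 0.865, -0.248 m / 0.4 = -0.62, 0.467 rad / 6.2832 = 0.0743.

Request:
jog_arm(ticks={"dx": [0.865, 0.865, 0.865, 0.865, 0.865, 0.865, 0.865, 0.865, 0.865, 0.865], "dy": [-0.62, -0.62, -0.62, -0.62, -0.62, -0.62, -0.62, -0.62, -0.62, -0.62], "dz": [-0.045, -0.045, -0.045, -0.045, -0.045, -0.045, -0.045, -0.045, -0.045, -0.045], "ax": [0, 0, 0, 0, 0, 0, 0, 0, 0, 0], "ay": [0, 0, 0, 0, 0, 0, 0, 0, 0, 0], "az": [0.0743, 0.0743, 0.0743, 0.0743, 0.0743, 0.0743, 0.0743, 0.0743, 0.0743, 0.0743]}, aperture=0.05)

```text
time: 1.15
position: [0.4732, -0.2395, 0.2408]
orientation: [0.999, -0.039, 0.001, -0.001]
wrist_force: [-0.1, 0.0, 0.1]
width: 0.05
finger_force: 0.0
```

Request:
jog_arm(ticks={"dx": [0, 0], "dy": [0, 0], "dz": [0, 0], "ax": [0, 0], "ay": [0, 0], "az": [0, 0]})

```text
time: 1.35
position: [0.4693, -0.2467, 0.2402]
orientation: [0.999, -0.045, -0.0, 0.0]
wrist_force: [-0.8, -1.0, 0.4]
width: 0.0501
finger_force: 0.0
```

```bash
python3 - <<'E'
from h import *
np.set_printoptions(precision=4,suppress=True)
c=r.get_calibration('wrist');im=r.camera('wrist')[:,:,::-1];cv2.imwrite('pics/w1.png',im);np.save('w1.npy',c,allow_pickle=True)
print(r.get_state()['qpos'])
im=im.astype(int);m=((im[:,:,0]-im[:,:,2]>70)&(im[:,:,0]-im[:,:,1]>30)).astype(np.uint8)
k,l,st,ct=cv2.connectedComponentsWithStats(m)
for i in range(1,k):
  if st[i][4]>50: print(st[i],ct[i],plane(c,[ct[i]],.108))
E
```

```text
[ 0.7411  0.0732 -0.3224  1.7113  0.0243  1.3616 -1.2467]
[246  85  55  39 975] [273.5621 102.8338] [[ 0.5499 -0.2474  0.108 ]]
[ 95  88  51  38 898] [124.3964 105.2695] [[ 0.5611 -0.1164  0.108 ]]
```

View pics/w1.png

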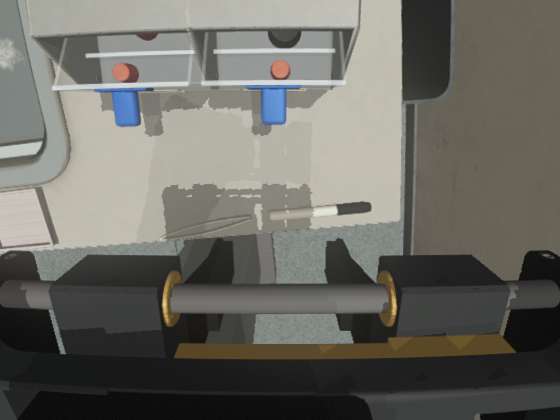

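```bash
python3 - <<'E'
from h import *
np.set_printoptions(precision=4,suppress=True)
c=np.load('w1.npy',allow_pickle=True).item()
print('pullR',plane(c,[(263,123),(285,122),(262,95),(286,95)],.110))
print('pullL',plane(c,[(115,125),(139,124)],.110))
print('panel top',plane(c,[(60,88),(198,87),(208,87),(343,86)],.115))
print('hood',plane(c,[(34,37),(357,27)],.124))
print('black top',plane(c,[(285,40)],.054),'px/..')
cs,cd=r.get_calibration('scene'),r.get_calibration('side')
print(tri((c,(273.6,102.8)),(cs,(372.97,163.35)),(cd,(377.34,220.35))))
E
```

```text
pullR [[ 0.5338 -0.2366  0.11  ]
 [ 0.5329 -0.2559  0.11  ]
 [ 0.5573 -0.2382  0.11  ]
 [ 0.5555 -0.2586  0.11  ]]
pullL [[ 0.5452 -0.1051  0.11  ]
 [ 0.5437 -0.1271  0.11  ]]
panel top [[ 0.5818 -0.065   0.115 ]
 [ 0.5688 -0.1856  0.115 ]
 [ 0.568  -0.194   0.115 ]
 [ 0.5586 -0.3067  0.115 ]]
hood [[ 0.6234 -0.0577  0.124 ]
 [ 0.6019 -0.318   0.124 ]]
black top [[ 0.6087 -0.2633  0.054 ]] px/..
(array([ 0.5494, -0.2495,  0.1087]), [0.002091246074639209, 0.0013244713449772037, 0.002429144736853234])
```

```bash
python3 - <<'E'
from h import *
np.set_printoptions(precision=4,suppress=True)
Rt=R.from_euler('z',-.087)*R.from_euler('x',np.pi)
print(rel(Rt,[.5475,-.248,.0855]))
for a in np.arange(0,.75,.07):
    c,s=np.cos(a),np.sin(a);print('%.2f: %.4f %.4f'%(a,-.034*c-.0553*s+.034, .0553+.034*s-.0553*c))
E
```

```text
(array([ 0.0782, -0.006 ,  0.1547]), array([ 0.0004,  0.0008, -0.0033]))
0.00: 0.0000 0.0000
0.07: -0.0038 0.0025
0.14: -0.0074 0.0053
0.21: -0.0108 0.0083
0.28: -0.0140 0.0115
0.35: -0.0169 0.0150
0.42: -0.0196 0.0187
0.49: -0.0220 0.0225
0.56: -0.0242 0.0265
0.63: -0.0261 0.0306
0.70: -0.0276 0.0349
```

To row units: 0.155 m / 0.4 = 0.3875, 0.14 m / 0.4 = 0.35.

Request:
jog_arm(ticks={"dx": [0.1, 0.195, 0.195, 0.195, 0.195, 0.195, 0.195, 0.195], "dy": [-0.0075, -0.015, -0.015, -0.015, -0.015, -0.015, -0.015, -0.015], "dz": [0.05, 0.125, 0.225, 0.3, 0.35, 0.3875, 0.3875, 0.3875], "ax": [0, 0, 0, 0, 0, 0, 0, 0], "ay": [0, 0, 0, 0, 0, 0, 0, 0], "az": [0, 0, 0, 0, 0, 0, 0, 0]}, aperture=0.05)

```text
time: 2.2
position: [0.5487, -0.2468, 0.0862]
orientation: [0.999, -0.044, 0.0, 0.0]
wrist_force: [-0.3, 0.7, -0.3]
width: 0.0498
finger_force: 0.0
```

Request:
jog_arm(ticks={"dx": [0, 0, 0, 0, 0], "dy": [0, 0, 0, 0, 0], "dz": [0, 0, 0, 0, 0], "ax": [0, 0, 0, 0, 0], "ay": [0, 0, 0, 0, 0], "az": [0, 0, 0, 0, 0]}, aperture=0.0, squeeze=10)

```text
time: 2.7
position: [0.5486, -0.249, 0.0862]
orientation: [0.999, -0.044, 0.001, 0.002]
wrist_force: [0.8, -5.7, -0.6]
width: 0.022
finger_force: 10.0
```

To row units: -0.017 m / 0.4 = -0.0425, -0.002 m / 0.4 = -0.005, 0.35 rad / 6.2832 = 0.0557.

Request:
jog_arm(ticks={"dx": [-0.005, -0.01, -0.015, -0.0188, -0.0225, -0.0275, -0.0313, -0.035, -0.0388, -0.0425], "dy": [0.005, 0.005, 0.005, 0.005, 0.005, 0.005, 0.005, 0.005, 0.005, 0.005], "dz": [0.0025, 0.0063, 0.01, 0.0133, 0.0175, 0.0208, 0.025, 0.0288, 0.0325, 0.0375], "ax": [0, 0, 0, 0, 0, 0, 0, 0, 0, 0], "ay": [0.0056, 0.0111, 0.0167, 0.0223, 0.0279, 0.0334, 0.039, 0.0446, 0.0501, 0.0557], "az": [0, 0, 0, 0, 0, 0, 0, 0, 0, 0]})

```text
time: 3.7
position: [0.5315, -0.2476, 0.0721]
orientation: [0.984, -0.043, 0.175, 0.009]
wrist_force: [-6.8, 1.5, 10.7]
width: 0.0218
finger_force: 10.0
```

```bash
python3 -c "
from h import *
s=r.get_state();print(s['qpos'].round(3) if hasattr(s['qpos'],'round') else s['qpos'])"
```

```text
[ 0.836  0.123 -0.382  2.069 -0.135  0.632 -1.099]
```

```bash
python3 - <<'E'
from h import *
f=lambda a:np.array([-.034*np.cos(a)-.074*np.sin(a),-.034*np.sin(a)+.074*np.cos(a)])
t0=.35
def tcp(a,t): return f(a)+.0187*np.array([np.sin(t),-np.cos(t)])
for a in np.arange(.385,.74,.035):
    t=t0+.5*(a-.35); d=tcp(a,t)-tcp(.35,t0)
    print('%.3f: %.4f %.4f ry %.3f'%(a,d[0]*np.cos(t0)+d[1]*np.sin(t0), d[0]*np.sin(t0)-d[1]*np.cos(t0),t-t0))
E
```

```text
0.385: -0.0022 0.0012 ry 0.018
0.420: -0.0044 0.0025 ry 0.035
0.455: -0.0066 0.0039 ry 0.053
0.490: -0.0087 0.0054 ry 0.070
0.525: -0.0107 0.0070 ry 0.088
0.560: -0.0127 0.0086 ry 0.105
0.595: -0.0146 0.0103 ry 0.123
0.630: -0.0165 0.0121 ry 0.140
0.665: -0.0183 0.0139 ry 0.158
0.700: -0.0201 0.0159 ry 0.175
0.735: -0.0217 0.0178 ry 0.193
```

To row units: -0.0201 m / 0.4 = -0.0503, -0.0183 m / 0.4 = -0.0458, 0.175 rad / 6.2832 = 0.0279.

Request:
jog_arm(ticks={"dx": [-0.0055, -0.011, -0.0165, -0.0218, -0.0268, -0.0318, -0.0365, -0.0413, -0.0458, -0.0503], "dy": [0, 0, 0, 0, 0, 0, 0, 0, 0, 0], "dz": [0.003, 0.0063, 0.0098, 0.0135, 0.0175, 0.0215, 0.0258, 0.0303, 0.0348, 0.0398], "ax": [0, 0, 0, 0, 0, 0, 0, 0, 0, 0], "ay": [0.0029, 0.0056, 0.0084, 0.0111, 0.014, 0.0167, 0.0196, 0.0223, 0.0251, 0.0279], "az": [0, 0, 0, 0, 0, 0, 0, 0, 0, 0]})

```text
time: 4.7
position: [0.5186, -0.2466, 0.0502]
orientation: [0.964, -0.042, 0.261, 0.012]
wrist_force: [-5.7, 3.1, 13.9]
width: 0.0217
finger_force: 10.0
```

Request:
jog_arm(ticks={"dx": [0, 0, 0], "dy": [0, 0, 0], "dz": [0, 0, 0], "ax": [0, 0, 0], "ay": [0, 0, 0], "az": [0, 0, 0]})

```text
time: 5.0
position: [0.5186, -0.2465, 0.0501]
orientation: [0.965, -0.042, 0.26, 0.012]
wrist_force: [-5.0, -0.3, 6.6]
width: 0.0219
finger_force: 10.0
```

```bash
python3 -c "
from h import *
s=r.get_state();q=R.from_quat(s['orientation']);print(s['qpos'],q.apply([0,0,1]),'grasp',s['position']-.0187*q.apply([0,0,1]))"
```

```text
[ 0.95745098  0.07685842 -0.42766638  2.24309659 -0.50869006  0.39249085
 -0.69027609] [ 0.50076164 -0.04594353 -0.86436507] grasp [ 0.50921076 -0.24568747  0.06626694]
```

To row units: -0.0025 m / 0.4 = -0.0063, 0.0017 m / 0.4 = 0.0043.

Request:
jog_arm(ticks={"dx": [-0.003, -0.0063, -0.0063, -0.0063], "dy": [0, 0, 0, 0], "dz": [0.002, 0.0043, 0.0043, 0.0043], "ax": [0, 0, 0, 0], "ay": [0, 0, 0, 0], "az": [0, 0, 0, 0]})

```text
time: 5.4
position: [0.5189, -0.2466, 0.0489]
orientation: [0.964, -0.042, 0.261, 0.013]
wrist_force: [-3.6, 1.8, 11.9]
width: 0.0221
finger_force: 10.0
```

```bash
python3 - <<'E'
from h import *
np.set_printoptions(precision=4,suppress=True)
c=r.get_calibration('wrist');im=r.camera('wrist')[:,:,::-1];cv2.imwrite('pics/w2.png',im);np.save('w2.npy',c,allow_pickle=True)
s=r.get_state();q=R.from_quat(s['orientation']);print('grasp',s['position']-.0187*q.apply([0,0,1]))
E
```

```text
grasp [ 0.5095 -0.2457  0.0651]
```

View pics/w2.png

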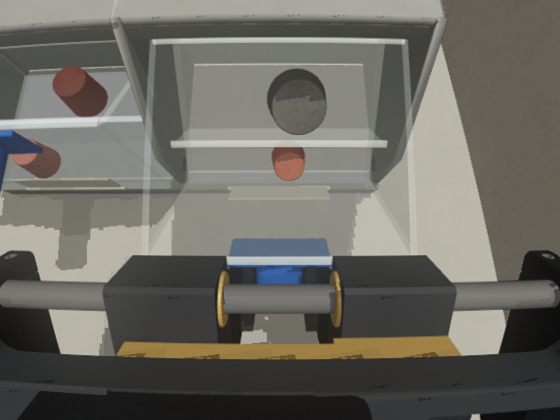

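```bash
cat >> h.py <<'E'
H=np.array([.5814,-.2508,.030])
def binpose(a): return R.from_euler('z',-.087)*R.from_euler('y',-a)
def onbin(c,px,z,a,h=H):
    B=binpose(a);o,v=ray(c,px);o=B.inv().apply(o-h);v=B.inv().apply(v);return o+v*((z-o[2])/v[:,2])[:,None]
E
python3 - <<'E'
from h import *
np.set_printoptions(precision=4,suppress=True)
c=np.load('w2.npy',allow_pickle=True).item()
for a in(.65,.7):
  print(a,'stopper top',onbin(c,[(298,107),(270,107),(326,107)],.024,a),'divider',onbin(c,[(172,147),(386,145)],.024,a),'back',onbin(c,[(152,41),(405,41)],.030,a))
im=cv2.imread('pics/w2.png');g=cv2.cvtColor(im,6);m=((g<95)&(im.max(2).astype(int)-im.min(2)<25)).astype(np.uint8);m[:65]=0;m[137:]=0;m[:,:255]=0;m[:,340:]=0
k,l,st,ct=cv2.connectedComponentsWithStats(m)
for i in range(1,k):
  if st[i][4]>100: print(st[i],ct[i])
E
```

```text
0.65 stopper top [[ 0.0378 -0.0097  0.024 ]
 [ 0.0378  0.0054  0.024 ]
 [ 0.0379 -0.0248  0.024 ]] divider [[ 0.0161  0.0611  0.024 ]
 [ 0.0172 -0.06    0.024 ]] back [[ 0.071   0.0629  0.03  ]
 [ 0.0711 -0.0613  0.03  ]]
0.7 stopper top [[ 0.0393 -0.0096  0.024 ]
 [ 0.0393  0.0053  0.024 ]
 [ 0.0394 -0.0245  0.024 ]] divider [[ 0.0175  0.0608  0.024 ]
 [ 0.0186 -0.0597  0.024 ]] back [[ 0.0724  0.0616  0.03  ]
 [ 0.0725 -0.06    0.03  ]]
[ 267   69   59   53 1529] [294.932   87.1857]
[277 106  49  29 120] [306.6083 126.3417]
```

To row units: -0.11 m / 0.4 = -0.275, -0.08 m / 0.4 = -0.2.

Request:
jog_arm(ticks={"dx": [0, 0, 0, 0, 0, 0, 0, 0, 0], "dy": [0, 0, 0, 0, 0, 0, 0, 0, 0], "dz": [0, 0, 0, -0.05, -0.125, -0.2, -0.275, -0.275, -0.275], "ax": [0, 0, 0, 0, 0, 0, 0, 0, 0], "ay": [0, 0, 0, 0, 0, 0, 0, 0, 0], "az": [0, 0, 0, 0, 0, 0, 0, 0, 0]}, aperture=0.056)

```text
time: 6.35
position: [0.4618, -0.2406, 0.1413]
orientation: [0.965, -0.042, 0.259, 0.012]
wrist_force: [-0.7, 1.2, 0.0]
width: 0.0559
finger_force: 0.0
```

```bash
cat >> h.py <<'E'
def pick(back,z=.020,x=.0395,y=-.0097,a=.7,phi=.65,roll=.1):
    g=H+binpose(a).apply([x,y,z]); Rt=binpose(phi)*R.from_euler('x',np.pi)*R.from_euler('x',-roll)
    return Rt,g+(.0187-back)*Rt.apply([0,0,1])
E
python3 - <<'E'
from h import *
np.set_printoptions(precision=4,suppress=True)
c=r.get_calibration('wrist');im=r.camera('wrist')[:,:,::-1];cv2.imwrite('pics/w3.png',im);np.save('w3.npy',c,allow_pickle=True)
Rt,p=pick(.09);print(p,Rt.as_matrix(),rel(Rt,p));print(pick(0)[1]);print(r.get_state()['qpos'])
E
```

```text
[ 0.5557 -0.2511  0.1272] [[ 0.7931 -0.1466  0.5912]
 [-0.0692 -0.986  -0.1518]
 [ 0.6052  0.0795 -0.7921]] (array([0.0753, 0.003 , 0.0587]), array([-0.1002,  0.1257,  0.0062]))
[ 0.6089 -0.2648  0.0559]
[ 1.0192 -0.1975 -0.3761  2.2636 -0.5545  0.6749 -0.6541]
```

View pics/w3.png

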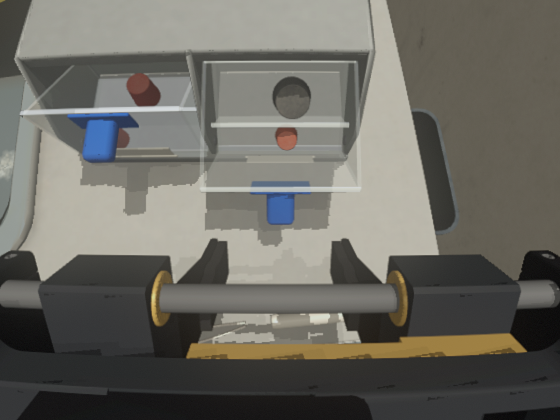

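```bash
sed -i "s/R.from_euler('x',-roll)/R.from_euler('x',roll)/" h.py; python3 - <<'E'
from h import *
np.set_printoptions(precision=4,suppress=True)
c2=np.load('w2.npy',allow_pickle=True).item();c3=np.load('w3.npy',allow_pickle=True).item()
im=cv2.imread('pics/w3.png');g=cv2.GaussianBlur(cv2.cvtColor(im,6),(5,5),1)
print(cv2.HoughCircles(g[60:125,260:330],cv2.HOUGH_GRADIENT,1,10,param1=60,param2=10,minRadius=12,maxRadius=24)[:,:3]+[260,60,0])
g2=cv2.GaussianBlur(cv2.cvtColor(cv2.imread('pics/w2.png'),6),(5,5),1)
print(cv2.HoughCircles(g2[60:145,250:345],cv2.HOUGH_GRADIENT,1,10,param1=60,param2=10,minRadius=20,maxRadius=34)[:,:3]+[250,60,0])
X,e=tri((c2,(298,107)),(c3,(292,99)));print(X,e,binpose(.7).inv().apply(X-H))
X,e=tri((c2,(386,145)),(c3,(348,126)));print('div end',binpose(.7).inv().apply(X-H),e)
X,e=tri((c2,(172,147)),(c3,(211,126)));print('div end',binpose(.7).inv().apply(X-H),e)
print(onbin(c3,[(292,99),(211,126),(348,126),(203,64),(356,62)],.024,.7))
print(onbin(c3,[(200,187),(360,188)],.085,.7))
Rt,p=pick(.09);print(rel(Rt,p),Rt.as_matrix()[:,1])
E
```

```text
[[[291.5  98.5  20.1]]]
[[[298.5 106.5  27.7]
  [293.5  95.5  25.7]
  [303.5  93.5  21.8]]]
[ 0.5722 -0.2573  0.1156] [0.0006550248829904837, 0.0006550248829905526] [ 0.0485 -0.0072  0.071 ]
div end [ 0.0195 -0.0583  0.0278] [0.0002990694872821182, 0.0002990694872822171]
div end [0.0182 0.0606 0.0251] [0.0004263082162338979, 0.0004263082162337956]
[[ 0.0412 -0.0095  0.024 ]
 [ 0.0184  0.061   0.024 ]
 [ 0.0183 -0.059   0.024 ]
 [ 0.0695  0.0632  0.024 ]
 [ 0.071  -0.061   0.024 ]]
[[-0.0126  0.0608  0.085 ]
 [-0.0136 -0.0594  0.085 ]]
(array([0.0753, 0.0172, 0.0587]), array([ 0.0996,  0.1257, -0.0064])) [-0.0263 -0.9965 -0.0795]
```

To row units: 0.0753 m / 0.4 = 0.1883, 0.0587 m / 0.4 = 0.1468, 0.126 rad / 6.2832 = 0.0201.

Request:
jog_arm(ticks={"dx": [0.05, 0.1, 0.15, 0.1883, 0.1883, 0.1883, 0.1883], "dy": [0.0125, 0.025, 0.035, 0.043, 0.043, 0.043, 0.043], "dz": [0.0375, 0.075, 0.1125, 0.1468, 0.1468, 0.1468, 0.1468], "ax": [0.0048, 0.0095, 0.0159, 0.0159, 0.0159, 0.0159, 0.0159], "ay": [0.0048, 0.0111, 0.0201, 0.0201, 0.0201, 0.0201, 0.0201], "az": [0, 0, -0.001, -0.001, -0.001, -0.001, -0.001]})

```text
time: 7.1
position: [0.5539, -0.2649, 0.1272]
orientation: [0.946, -0.025, 0.32, -0.034]
wrist_force: [0.7, 0.0, 0.7]
width: 0.0559
finger_force: 0.0
```

```bash
python3 - <<'E'
from h import *
np.set_printoptions(precision=4,suppress=True)
c=r.get_calibration('wrist');im=r.camera('wrist')[:,:,::-1];cv2.imwrite('pics/w4.png',im)
print(rel(*pick(0,x=.040)),r.get_state()['qpos'])
# predicted pixel of the grasp vs. observed stopper top centre
g=cv2.GaussianBlur(cv2.cvtColor(im,6),(5,5),1);Q=H+binpose(.7).apply([.040,-.0096,.024]);u=proj(c,Q)[0];print('pred top px',u)
x,y=u.astype(int);y0=max(y-60,0);h=cv2.HoughCircles(g[y0:y+60,x-60:x+60],cv2.HOUGH_GRADIENT,1,10,param1=60,param2=10,minRadius=20,maxRadius=45)
h=h[0][:3]+[x-60,y0,0];print(h);print(onbin(c,h[:,:2],.024,.7))
E
```

```text
(array([0.0006, 0.0002, 0.0906]), array([-0.0003, -0.0002, -0.0002])) [ 0.9751  0.0452 -0.3312  2.145  -0.7935  0.5821 -0.3811]
pred top px [281.5579 215.7028]
[[284.5 204.5  21.7]
 [265.5 203.5  39.9]
 [300.5 211.5  38.8]]
[[ 0.0489 -0.0118  0.024 ]
 [ 0.0493  0.0022  0.024 ]
 [ 0.0438 -0.0236  0.024 ]]
```

To row units: 0.075 m / 0.4 = 0.1875, 0.07 m / 0.4 = 0.175.

Request:
jog_arm(ticks={"dx": [0.0013, 0.0013, 0.0013, 0.0013, 0.0013], "dy": [0, 0, 0, 0, 0], "dz": [0.05, 0.1, 0.15, 0.175, 0.1875], "ax": [0, 0, 0, 0, 0], "ay": [0, 0, 0, 0, 0], "az": [0, 0, 0, 0, 0]})

```text
time: 7.65
position: [0.6005, -0.2617, 0.0685]
orientation: [0.946, -0.025, 0.321, -0.034]
wrist_force: [-0.4, -0.0, -0.4]
width: 0.0562
finger_force: 0.0
```

Request:
jog_arm(ticks={"dx": [0, 0, 0, 0, 0, 0, 0], "dy": [0, 0, 0, 0, 0, 0, 0], "dz": [0.0075, 0.015, 0.0225, 0.03, 0.0388, 0.0388, 0.0388], "ax": [0, 0, 0, 0, 0, 0, 0], "ay": [0, 0, 0, 0, 0, 0, 0], "az": [0, 0, 0, 0, 0, 0, 0]})

```text
time: 8.35
position: [0.6102, -0.2614, 0.0568]
orientation: [0.946, -0.025, 0.321, -0.034]
wrist_force: [-0.2, -0.2, 0.3]
width: 0.0562
finger_force: 0.0
```

```bash
python3 -c "
from h import *
print(rel(*pick(0,x=.040)),r.get_state()['qpos'])"
```

```text
(array([-7.97700417e-04, -2.43922109e-04,  5.81258352e-05]), array([-0.0001114 , -0.00106143, -0.00028279])) [ 0.92085556  0.25255242 -0.3784819   2.09740489 -0.84531545  0.39190022
 -0.32067816]
```

No contact on entry; now the grip closes.

Request:
jog_arm(ticks={"dx": [0, 0, 0, 0, 0], "dy": [0, 0, 0, 0, 0], "dz": [0, 0, 0, 0, 0], "ax": [0, 0, 0, 0, 0], "ay": [0, 0, 0, 0, 0], "az": [0, 0, 0, 0, 0]}, aperture=0.0, squeeze=6)

```text
time: 8.85
position: [0.6101, -0.2617, 0.0569]
orientation: [0.946, -0.025, 0.321, -0.033]
wrist_force: [-1.2, 0.3, 1.6]
width: 0.037
finger_force: 5.7
```

The rows are not in the units I measure in: shifts go in shares of 0.4 m and turns go in shares of 2 pi rad. I convert before sending: -0.14 m / 0.4 = -0.35, -0.11 m / 0.4 = -0.275.

Request:
jog_arm(ticks={"dx": [0, 0, 0, 0, 0, 0, 0, 0, 0, 0], "dy": [0, 0, 0, 0, 0, 0, 0, 0, 0, 0], "dz": [-0.0125, -0.0375, -0.075, -0.125, -0.175, -0.225, -0.275, -0.325, -0.35, -0.35], "ax": [0, 0, 0, 0, 0, 0, 0, 0, 0, 0], "ay": [0, 0, 0, 0, 0, 0, 0, 0, 0, 0], "az": [0, 0, 0, 0, 0, 0, 0, 0, 0, 0]}, squeeze=10)

```text
time: 9.85
position: [0.5245, -0.2691, 0.1693]
orientation: [0.946, -0.026, 0.322, -0.032]
wrist_force: [-0.4, 0.1, -0.1]
width: 0.0369
finger_force: 9.5
```

```bash
python3 - <<'E'
from h import *
np.set_printoptions(precision=4,suppress=True)
s=r.get_state();print(s['qpos'])
c=r.get_calibration('wrist');im=r.camera('wrist')[:,:,::-1];cv2.imwrite('pics/w5.png',im)
E
```

```text
[ 1.0084 -0.0607 -0.3005  2.1505 -0.767   0.6962 -0.4058]
```

View pics/w5.png

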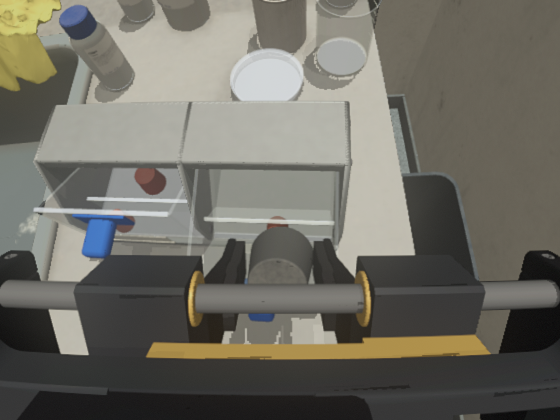

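```bash
cat >> h.py <<'E'
def place(p): return R.from_euler('x',np.pi)*R.from_euler('x',.1)*R.from_euler('y',-.05),np.array(p)
E
python3 - <<'E'
from h import *
np.set_printoptions(precision=4,suppress=True)
s=r.get_state();M=(R.from_euler('z',.087)*R.from_quat(s['orientation']));print((binpose(.7).inv()*R.from_quat(s['orientation'])).as_matrix(), place([0,0,0])[0].as_matrix())
print(rel(*place([.40,.112,.22])))
cs,cd=r.get_calibration('scene'),r.get_calibration('side')
A=lambda L:[(230+(x+.5)/3-.5,125+(y+.5)/3-.5) for x,y in L]
B=lambda L:[(210+(x+.5)/3.8-.5,180+(y+.5)/3.8-.5) for x,y in L]
for p,q in zip(A([(62,411),(97,384)]),B([(74,190),(124,190)])): print('bottle',*tri((cs,p),(cd,q)))
E
```

```text
[[ 0.9988 -0.0049 -0.0479]
 [-0.0002 -0.9951  0.0985]
 [-0.0482 -0.0983 -0.994 ]] [[ 0.9988  0.     -0.05  ]
 [ 0.005  -0.995   0.0997]
 [-0.0497 -0.0998 -0.9938]]
(array([-0.0936, -0.3798, -0.0997]), array([ 0.0292, -0.7065, -0.0199]))
bottle [0.443  0.2141 0.0776] [0.00033630400660520233, 0.0003363040066050941]
bottle [0.4554 0.1745 0.0745] [0.0007065173420974642, 0.0007065173420975193]
```

To row units: -0.38 m / 0.4 = -0.95, -0.15 m / 0.4 = -0.375, -0.7065 rad / 6.2832 = -0.1124.

Request:
jog_arm(ticks={"dx": [-0.025, -0.05, -0.075, -0.1, -0.125, -0.15, -0.175, -0.2, -0.225, -0.234], "dy": [-0.075, -0.175, -0.275, -0.375, -0.475, -0.575, -0.675, -0.775, -0.875, -0.95], "dz": [-0.075, -0.15, -0.2, -0.225, -0.25, -0.25, -0.25, -0.25, -0.25, -0.25], "ax": [0, 0, 0.0016, 0.0016, 0.0032, 0.0032, 0.0048, 0.0048, 0.0048, 0.0048], "ay": [0, -0.0159, -0.0318, -0.0477, -0.0637, -0.0796, -0.0955, -0.1124, -0.1124, -0.1124], "az": [0, 0, 0, -0.0016, -0.0016, -0.0016, -0.0032, -0.0032, -0.0032, -0.0032]})

```text
time: 10.9
position: [0.3987, 0.116, 0.2187]
orientation: [0.998, 0.004, -0.027, -0.052]
wrist_force: [-0.6, 0.1, -0.0]
width: 0.0365
finger_force: 9.5
```

Request:
jog_arm(ticks={"dx": [0, 0, 0], "dy": [0, 0, 0], "dz": [0, 0, 0], "ax": [0, 0, 0], "ay": [0, 0, 0], "az": [0, 0, 0]})

```text
time: 11.2
position: [0.3998, 0.1115, 0.2197]
orientation: [0.998, 0.001, -0.026, -0.051]
wrist_force: [-0.9, -0.5, 0.6]
width: 0.0363
finger_force: 9.5
```

```bash
python3 - <<'E'
from h import *
np.set_printoptions(precision=4,suppress=True)
c=r.get_calibration('wrist');im=r.camera('wrist')[:,:,::-1];cv2.imwrite('pics/w6.png',im);np.save('w6.npy',c,allow_pickle=True)
s=r.get_state();print(s['qpos'],s['position'])
print(proj(c,[[.392,.072,.015],[.47,.072,.015],[.47,.155,.011],[.392,.155,.011]]))
E
```

```text
[ 0.3681 -0.16   -0.5406  1.9572 -0.1954  1.36   -1.6899] [0.3999 0.1113 0.2199]
[[334.1681 174.6577]
 [338.0265 103.1511]
 [260.6787 102.3505]
 [261.8855 171.8267]]
```

View pics/w6.png

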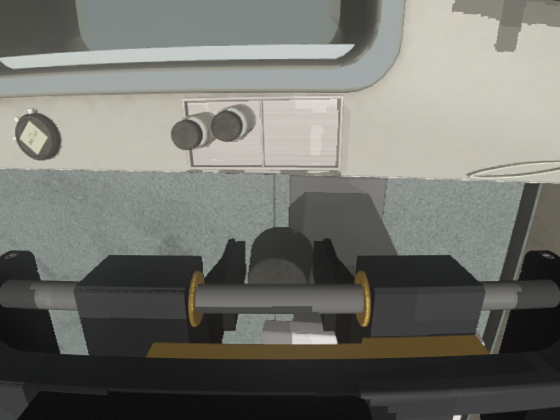

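```bash
python3 - <<'E'
from h import *
np.set_printoptions(precision=4,suppress=True)
c=np.load('w6.npy',allow_pickle=True).item();cs=r.get_calibration('scene')
t=plane(c,[(342,97),(340,168),(186,98),(191,167)],.015);print(t)
print(plane(c,[(263,98),(263,166)],.011))
A=lambda x,y:(230+(x+.5)/3-.5,125+(y+.5)/3-.5)
for q,p in(((342,97),A(192,367)),((340,168),A(240,428))): print(tri((c,q),(cs,p)))
E
```

```text
[[0.4763 0.0682 0.015 ]
 [0.3999 0.0659 0.015 ]
 [0.4751 0.2376 0.015 ]
 [0.3969 0.2387 0.015 ]]
[[0.4746 0.1524 0.011 ]
 [0.399  0.1536 0.011 ]]
(array([0.4756, 0.0668, 0.006 ]), [0.00078212469697456, 0.0007821246969745971])
(array([0.3981, 0.0662, 0.0053]), [0.0012424438263878245, 0.0012424438263878475])
```

```bash
python3 - <<'E'
from h import *
np.set_printoptions(precision=4,suppress=True)
print(rel(*place([.434,.112,.06])),rel(*place([.434,.112,.018])))
E
```

```text
(array([0.0422, 0.0156, 0.1571]), array([-0.002 ,  0.0012, -0.0009])) (array([0.0444, 0.0199, 0.1989]), array([-0.002 ,  0.0012, -0.0009]))
```

To row units: 0.199 m / 0.4 = 0.4975, 0.197 m / 0.4 = 0.4925.

Request:
jog_arm(ticks={"dx": [0.05, 0.105, 0.105, 0.1055, 0.1075, 0.1088, 0.11, 0.111, 0.111, 0.111], "dy": [0.0125, 0.025, 0.0363, 0.039, 0.0425, 0.045, 0.0475, 0.05, 0.05, 0.05], "dz": [0.1, 0.2, 0.3, 0.375, 0.425, 0.45, 0.475, 0.4925, 0.4975, 0.4975], "ax": [0, 0, 0, 0, 0, 0, 0, 0, 0, 0], "ay": [0, 0, 0, 0, 0, 0, 0, 0, 0, 0], "az": [0, 0, 0, 0, 0, 0, 0, 0, 0, 0]})

```text
time: 12.25
position: [0.4344, 0.113, 0.0186]
orientation: [0.998, 0.002, -0.025, -0.051]
wrist_force: [0.0, 0.4, 0.0]
width: 0.0368
finger_force: 9.5
```

Request:
jog_arm(ticks={"dx": [0, 0, 0], "dy": [0, 0, 0], "dz": [0, 0, 0], "ax": [0, 0, 0], "ay": [0, 0, 0], "az": [0, 0, 0]})

```text
time: 12.55
position: [0.4344, 0.113, 0.0187]
orientation: [0.998, 0.002, -0.025, -0.051]
wrist_force: [-0.3, 0.1, -0.7]
width: 0.0366
finger_force: 9.5
```

To row units: 0.006 m / 0.4 = 0.015, 0.005 m / 0.4 = 0.0125.

Request:
jog_arm(ticks={"dx": [0, 0.0003, 0.0003, 0.0005, 0.0005, 0.0008, 0.0008], "dy": [0.0003, 0.0005, 0.0008, 0.001, 0.0013, 0.0015, 0.0015], "dz": [0.0025, 0.005, 0.0075, 0.01, 0.0125, 0.015, 0.015], "ax": [0, 0, 0, 0, 0, 0, 0], "ay": [0, 0, 0, 0, 0, 0, 0], "az": [0, 0, 0, 0, 0, 0, 0]})

```text
time: 13.25
position: [0.434, 0.113, 0.0121]
orientation: [0.998, 0.002, -0.025, -0.051]
wrist_force: [0.5, -0.0, -0.2]
width: 0.0367
finger_force: 9.5
```

Request:
jog_arm(ticks={"dx": [0, 0, 0], "dy": [0.0003, 0.0003, 0.0003], "dz": [0.0025, 0.0025, 0.0025], "ax": [0, 0, 0], "ay": [0, 0, 0], "az": [0, 0, 0]})

```text
time: 13.55
position: [0.434, 0.113, 0.0112]
orientation: [0.998, 0.002, -0.025, -0.051]
wrist_force: [-0.1, -0.1, -0.1]
width: 0.0366
finger_force: 9.5
```

To row units: 0.001 m / 0.4 = 0.0025, 0.0005 m / 0.4 = 0.0013.

Request:
jog_arm(ticks={"dx": [0, 0, 0, 0], "dy": [0, 0.0003, 0.0003, 0.0003], "dz": [0.0013, 0.0025, 0.0025, 0.0025], "ax": [0, 0, 0, 0], "ay": [0, 0, 0, 0], "az": [0, 0, 0, 0]})

```text
time: 13.95
position: [0.434, 0.113, 0.0102]
orientation: [0.998, 0.002, -0.025, -0.051]
wrist_force: [0.5, 0.1, 0.4]
width: 0.0367
finger_force: 9.5
```

Request:
jog_arm(ticks={"dx": [0, 0, 0, 0], "dy": [0, 0.0003, 0.0003, 0.0003], "dz": [0.0013, 0.0025, 0.0025, 0.0025], "ax": [0, 0, 0, 0], "ay": [0, 0, 0, 0], "az": [0, 0, 0, 0]})

```text
time: 14.35
position: [0.434, 0.113, 0.0093]
orientation: [0.998, 0.002, -0.025, -0.051]
wrist_force: [-0.2, 0.2, 0.0]
width: 0.037
finger_force: 9.5
```

To row units: 0.001 m / 0.4 = 0.0025, 0.0005 m / 0.4 = 0.0013.

Request:
jog_arm(ticks={"dx": [0, 0, 0, 0], "dy": [0, 0.0003, 0.0003, 0.0003], "dz": [0.0013, 0.0025, 0.0025, 0.0025], "ax": [0, 0, 0, 0], "ay": [0, 0, 0, 0], "az": [0, 0, 0, 0]})

```text
time: 14.75
position: [0.4341, 0.1131, 0.009]
orientation: [0.998, 0.002, -0.025, -0.051]
wrist_force: [-2.4, -0.1, 8.4]
width: 0.0366
finger_force: 9.8
```

Request:
jog_arm(ticks={"dx": [0, 0, 0, 0], "dy": [0, 0.0003, 0.0003, 0.0003], "dz": [0.0013, 0.0025, 0.0025, 0.0025], "ax": [0, 0, 0, 0], "ay": [0, 0, 0, 0], "az": [0, 0, 0, 0]})

```text
time: 15.15
position: [0.4343, 0.1131, 0.0085]
orientation: [0.998, 0.002, -0.025, -0.051]
wrist_force: [-3.7, -0.8, 11.7]
width: 0.037
finger_force: 9.9
```

To row units: -0.001 m / 0.4 = -0.0025, -0.0001 m / 0.4 = -0.0003.

Request:
jog_arm(ticks={"dx": [0, 0, 0, 0, 0], "dy": [-0.0003, -0.0003, -0.0003, -0.0003, -0.0003], "dz": [-0.0025, -0.0025, -0.0025, -0.0025, -0.0025], "ax": [0, 0, 0, 0, 0], "ay": [0, 0, 0, 0, 0], "az": [0, 0, 0, 0, 0]}, aperture=0.046)

```text
time: 15.65
position: [0.4337, 0.113, 0.008]
orientation: [0.998, 0.002, -0.025, -0.051]
wrist_force: [1.2, 0.4, -0.1]
width: 0.0458
finger_force: 0.0
```

Request:
jog_arm(ticks={"dx": [-0.0013, -0.0038, -0.0063, -0.0113, -0.0163, -0.0213, -0.125, -0.125], "dy": [-0.0025, -0.0075, -0.0125, -0.0225, -0.0325, -0.0425, -0.0425, -0.0425], "dz": [-0.025, -0.075, -0.125, -0.225, -0.325, -0.425, -0.5, -0.5], "ax": [0, 0, 0, 0, 0, 0, 0, 0], "ay": [0, 0, 0, 0, 0, 0, 0, 0], "az": [0, 0, 0, 0, 0, 0, 0, 0]})

```text
time: 16.45
position: [0.394, 0.11, 0.2165]
orientation: [0.999, 0.002, -0.021, -0.05]
wrist_force: [-0.3, -0.2, -0.2]
width: 0.0459
finger_force: 0.0
```

```bash
python3 - <<'E'
from h import *
np.set_printoptions(precision=4,suppress=True)
c=r.get_calibration('wrist');im=r.camera('wrist')[:,:,::-1];cv2.imwrite('pics/w7.png',im);cv2.imwrite('pics/s7.png',r.camera('scene')[:,:,::-1])
g=cv2.cvtColor(im,6);u=proj(c,[[.435,.111,.003],[.435,.111,.033],[.453,.111,.033]]);print(u)
m=((g<110)).astype(np.uint8);k,l,st,ct=cv2.connectedComponentsWithStats(m[:int(u[0,1])+70])
for i in range(1,k):
  if 200<st[i][4]<6000: print(st[i],ct[i],plane(c,[ct[i]],.018))
E
```

```text
[[299.088  131.2745]
 [297.8514 134.9245]
 [298.1995 117.1426]]
[   0    0   85   54 3929] [37.5785 25.3103] [[0.5535 0.4021 0.018 ]]
[   0    0  377   72 3627] [263.3904  42.63  ] [[0.5255 0.1482 0.018 ]]
[207 105  33  34 810] [223.242  121.4457] [[0.4464 0.1933 0.018 ]]
[  11  109   46   49 1133] [ 35.9462 132.7387] [[0.4339 0.4305 0.018 ]]
[168 115  32  49 792] [183.5745 130.8826] [[0.4358 0.2394 0.018 ]]
[281 118  31  28 215] [298.8    126.6419] [[0.4418 0.1108 0.018 ]]
[287 172  99  29 568] [330.368  178.0141] [[0.386  0.0744 0.018 ]]
[520 181  20  20 311] [529.6174 190.5305] [[ 0.3795 -0.1465  0.018 ]]
[538 182  22  19 375] [549.3573 191.5147] [[ 0.3792 -0.1693  0.018 ]]
[294 184  77  17 724] [333.0276 194.8025] [[0.3665 0.0704 0.018 ]]
```

```bash
python3 - <<'E'
from h import *
np.set_printoptions(precision=1,suppress=True)
c=r.get_calibration('wrist');g=cv2.cvtColor(cv2.imread('pics/w7.png'),6)
print(g[105:160:3,270:328:3])
th=np.linspace(0,6.28,60)
for z in(.003,.033):
  u=proj(c,[[.4345+.018*np.cos(t),.1105+.018*np.sin(t),z] for t in th]);print(z,u.min(0),u.max(0))
cs=r.get_calibration('scene');im=cv2.cvtColor(cv2.imread('pics/s7.png'),6);i0=cv2.cvtColor(cv2.imread('pics/scene0.png'),6)
m=(cv2.absdiff(im,i0)>40).astype(np.uint8);u=np.vstack([proj(cs,[[.4345+.018*np.cos(t),.1105+.018*np.sin(t),z] for t in th]) for z in(.003,.033)]);print('pred',u.min(0),u.max(0))
x0,y0=u.min(0).astype(int)-6;x1,y1=u.max(0).astype(int)+6;print(x0,y0);print(im[y0:y1,x0:x1])
E
```

```text
[[194 195 195 195 195 195 195 195 207 208 208 208 208 209 209 210 210 211
  211 211]
 [196 196 197 196 196 196 197 197 209 209 210 210 211 211 211 212 211 211
  212 212]
 [192 192 192 191 192 191 191 192 192 192 193 193 193 193 194 202 206 206
  207 201]
 [194 194 194 194 194 194 195 194 195 194 194 194 194 194 195 194 207 207
  199 195]
 [197 197 197 197 197 197 198 197 168 167 192 199 198 197 198 198 198 198
  198 199]
 [195 195 195 195 196 197 140  77  78  78  78  92 183 196 196 196 197 197
  197 197]
 [194 194 194 193 194 104  75  81  99  92  80  81  79 179 193 193 192 193
  193 193]
 [192 193 192 193 163  77 115 119 117 121 121 111  80  84 195 193 195 196
  195 195]
 [193 192 192 193  85 121 124 119 121 124 122 125 106  80 173 195 207 200
  195 196]
 [192 192 193 193  94 122 123 122 121 119 121 124 122  79 147 194 206 198
  193 193]
 [194 194 195 147 121 124 126 124 123 123 126 125 122  96 144 193 205 196
  192 191]
 [191 191 191 131 119 126 126 122 121 124 122 118 120  94 170 192 204 197
  192 192]
 [192 192 192 191 117 124 122 124 122 123 120 121 117  84 194 195 207 199
  194 
[... 3315 characters left out ...]
 206 208 210 211 214]
 [182 196 206 209 210 211 209 199 168 128  99  76  65  55  54  56  61  77
  109 151 185 202 206 207 208 205 201]
 [161 181 201 209 211 211 210 206 190 167 143 120  99  90  87  91 105 124
  153 181 200 205 207 205 197 186 168]
 [159 172 197 210 211 211 211 210 206 198 185 167 150 137 138 145 155 175
  189 198 205 205 196 187 169 149 125]
 [172 165 184 203 209 212 212 211 212 210 208 200 189 179 182 189 193 200
  206 203 199 189 170 147 128 108 101]
 [193 172 167 184 201 209 212 213 213 214 213 212 209 202 204 205 209 210
  202 190 173 150 129 110  99 102 112]
 [207 190 168 164 181 202 211 213 215 214 213 212 210 209 208 208 207 200
  180 155 128 112 105 107 109 119 139]]
```

```bash
python3 - <<'E'
from h import *
np.set_printoptions(precision=4,suppress=True)
print(rel(R.from_quat([.965,-.042,.259,.012]),[.4618,-.2406,.1413]))
E
```

```text
(array([0.0685, 0.3552, 0.0326]), array([-0.1214,  0.5745,  0.0627]))
```

To row units: 0.3552 m / 0.4 = 0.888, 0.345 m / 0.4 = 0.8625, 0.5745 rad / 6.2832 = 0.0914.

Request:
jog_arm(ticks={"dx": [0, 0.025, 0.05, 0.075, 0.1, 0.125, 0.15, 0.17, 0.1713, 0.1713], "dy": [0.075, 0.175, 0.275, 0.375, 0.475, 0.575, 0.675, 0.775, 0.8625, 0.888], "dz": [0, 0, 0, 0, 0, 0.0125, 0.025, 0.05, 0.075, 0.0815], "ax": [-0.0032, -0.0048, -0.008, -0.0095, -0.0127, -0.0159, -0.0191, -0.0193, -0.0193, -0.0193], "ay": [0.008, 0.0159, 0.0271, 0.0398, 0.0525, 0.0668, 0.0796, 0.0914, 0.0914, 0.0914], "az": [0, 0.0016, 0.0032, 0.0048, 0.0064, 0.008, 0.0095, 0.01, 0.01, 0.01]}, aperture=0.05)

```text
time: 17.55
position: [0.4586, -0.2431, 0.1349]
orientation: [0.966, -0.045, 0.254, 0.011]
wrist_force: [0.1, -0.3, 0.3]
width: 0.0501
finger_force: 0.0
```

Request:
jog_arm(ticks={"dx": [0, 0], "dy": [0, 0], "dz": [0, 0], "ax": [0, 0], "ay": [0, 0], "az": [0, 0]})

```text
time: 17.75
position: [0.4608, -0.2394, 0.1375]
orientation: [0.966, -0.042, 0.256, 0.01]
wrist_force: [-0.3, 0.3, 1.6]
width: 0.0499
finger_force: 0.0
```

```bash
python3 - <<'E'
from h import *
np.set_printoptions(precision=4,suppress=True)
print(rel(R.from_quat([.964,-.042,.261,.013]),[.5189,-.2466,.0489]),r.get_state()['qpos'])
c=r.get_calibration('wrist');im=r.camera('wrist')[:,:,::-1].astype(int);m=((im[:,:,0]-im[:,:,2]>70)&(im[:,:,0]-im[:,:,1]>30)).astype(np.uint8)
k,l,st,ct=cv2.connectedComponentsWithStats(m)
for i in range(1,k):
  if st[i][4]>50: print(st[i],ct[i])
j=cv2.imread('pics/w3.png').astype(int);m=((j[:,:,0]-j[:,:,2]>70)&(j[:,:,0]-j[:,:,1]>30)).astype(np.uint8)
k,l,st,ct=cv2.connectedComponentsWithStats(m)
print([(st[i],ct[i]) for i in range(1,k) if st[i][4]>50])
E
```

```text
(array([0.007 , 0.0023, 0.1059]), array([-0.0049,  0.0118, -0.0013])) [ 0.5611 -0.1972  0.0378  2.2769 -0.4062  0.643  -0.7827]
[ 66 108  62   5 200] [ 95.815 110.015]
[  81  115   34   40 1128] [ 97.3865 134.5257]
[270 191  26  29 673] [282.0267 205.9049]
[(array([ 68, 113,  61,   5, 191], dtype=int32), array([ 96.9948, 114.7487])), (array([  83,  119,   33,   40, 1107], dtype=int32), array([ 98.6378, 138.8591])), (array([268, 195,  26,  29, 677], dtype=int32), array([280.1802, 209.4239]))]
```

To row units: 0.106 m / 0.4 = 0.265, 0.1 m / 0.4 = 0.25, 0.012 rad / 6.2832 = 0.0019.

Request:
jog_arm(ticks={"dx": [0.005, 0.01, 0.015, 0.0175, 0.0175, 0.0175, 0.0175, 0.0175], "dy": [0.0025, 0.005, 0.0058, 0.0058, 0.0058, 0.0058, 0.0058, 0.0058], "dz": [0.05, 0.1125, 0.175, 0.225, 0.25, 0.265, 0.265, 0.265], "ax": [0, -0.0005, -0.0008, -0.0008, -0.0008, -0.0008, -0.0008, -0.0008], "ay": [0.001, 0.0019, 0.0019, 0.0019, 0.0019, 0.0019, 0.0019, 0.0019], "az": [0, 0, 0, 0, 0, 0, 0, 0]})

```text
time: 18.6
position: [0.5197, -0.2479, 0.0515]
orientation: [0.964, -0.043, 0.263, 0.014]
wrist_force: [0.0, 0.2, -0.7]
width: 0.0499
finger_force: 0.0
```

Request:
jog_arm(ticks={"dx": [0, 0, 0, 0], "dy": [0, 0, 0, 0], "dz": [0, 0, 0, 0], "ax": [0, 0, 0, 0], "ay": [0, 0, 0, 0], "az": [0, 0, 0, 0]}, aperture=0, squeeze=10)

```text
time: 19.0
position: [0.5195, -0.2479, 0.051]
orientation: [0.964, -0.043, 0.263, 0.014]
wrist_force: [0.3, 0.4, -0.4]
width: 0.0255
finger_force: 0.0
```

```bash
python3 - <<'E'
from h import *
f=lambda a:np.array([-.034*np.cos(a)-.074*np.sin(a),-.034*np.sin(a)+.074*np.cos(a)])
q=R.from_quat(r.get_state()['orientation']);t0=float(np.arccos(-q.apply([0,0,1])[2]));print(t0,r.get_state()['qpos'])
tcp=lambda a,t:f(a)+.0187*np.array([np.sin(t),-np.cos(t)])
for a in np.linspace(.63,-.035,20):
    t=t0*a/.7; d=tcp(a,t)-tcp(.69,t0)
    print('%.3f: %.4f %.4f ry %.3f'%(a,d[0]*np.cos(t0)+d[1]*np.sin(t0), d[0]*np.sin(t0)-d[1]*np.cos(t0),t-t0))
E
```

```text
0.5327722025350279 [ 0.50447235  0.0559933   0.03429339  2.25968129 -0.59696004  0.39950643
 -0.61735089]
0.630: 0.0031 -0.0026 ry -0.053
0.595: 0.0051 -0.0040 ry -0.080
0.560: 0.0072 -0.0054 ry -0.107
0.525: 0.0093 -0.0067 ry -0.133
0.490: 0.0114 -0.0079 ry -0.160
0.455: 0.0136 -0.0090 ry -0.186
0.420: 0.0158 -0.0100 ry -0.213
0.385: 0.0180 -0.0110 ry -0.240
0.350: 0.0203 -0.0118 ry -0.266
0.315: 0.0226 -0.0126 ry -0.293
0.280: 0.0249 -0.0133 ry -0.320
0.245: 0.0272 -0.0140 ry -0.346
0.210: 0.0296 -0.0145 ry -0.373
0.175: 0.0320 -0.0149 ry -0.400
0.140: 0.0343 -0.0153 ry -0.426
0.105: 0.0367 -0.0156 ry -0.453
0.070: 0.0392 -0.0157 ry -0.479
0.035: 0.0416 -0.0158 ry -0.506
-0.000: 0.0440 -0.0158 ry -0.533
-0.035: 0.0464 -0.0158 ry -0.559
```

To row units: 0.0158 m / 0.4 = 0.0395, 0.0136 m / 0.4 = 0.034, -0.213 rad / 6.2832 = -0.0339.

Request:
jog_arm(ticks={"dx": [0, 0, 0.0038, 0.0078, 0.0128, 0.018, 0.0233, 0.0285, 0.034, 0.0395], "dy": [0, 0, 0, 0, 0, 0, 0, 0, 0, 0], "dz": [0, 0, -0.0033, -0.0065, -0.01, -0.0135, -0.0168, -0.0198, -0.0225, -0.025], "ax": [0, 0, 0, 0, 0, 0, 0, 0, 0, 0], "ay": [0, 0, -0.0041, -0.0084, -0.0127, -0.017, -0.0212, -0.0255, -0.0296, -0.0339], "az": [0, 0, 0, 0, 0, 0, 0, 0, 0, 0]}, aperture=0, squeeze=10)

```text
time: 20.0
position: [0.5276, -0.2473, 0.066]
orientation: [0.987, -0.044, 0.157, 0.009]
wrist_force: [3.5, 1.7, -6.5]
width: 0.0222
finger_force: 10.0
```

```bash
python3 - <<'E'
from h import *
f=lambda a:np.array([-.034*np.cos(a)-.074*np.sin(a),-.034*np.sin(a)+.074*np.cos(a)])
t0=.32; tcp=lambda a,t:f(a)+.0187*np.array([np.sin(t),-np.cos(t)])
q=R.from_quat(r.get_state()['orientation']);print(np.arccos(-q.apply([0,0,1])[2]))
for a in np.linspace(.38,-.02,10):
    t=t0*a/.42; d=tcp(a,t)-tcp(.42,t0)
    print('%.3f: %.4f %.4f ry %.3f'%(a,d[0]*np.cos(t0)+d[1]*np.sin(t0), d[0]*np.sin(t0)-d[1]*np.cos(t0),t-t0))
E
```

```text
0.31643076922288077
0.380: 0.0023 -0.0016 ry -0.030
0.336: 0.0049 -0.0033 ry -0.064
0.291: 0.0075 -0.0048 ry -0.098
0.247: 0.0103 -0.0062 ry -0.132
0.202: 0.0131 -0.0075 ry -0.166
0.158: 0.0159 -0.0087 ry -0.200
0.113: 0.0188 -0.0097 ry -0.234
0.069: 0.0217 -0.0106 ry -0.268
0.024: 0.0247 -0.0113 ry -0.301
-0.020: 0.0277 -0.0119 ry -0.335
```

To row units: 0.0277 m / 0.4 = 0.0693, 0.0247 m / 0.4 = 0.0618, -0.32 rad / 6.2832 = -0.0509.

Request:
jog_arm(ticks={"dx": [0.0058, 0.0123, 0.0188, 0.0258, 0.0328, 0.0398, 0.047, 0.0543, 0.0618, 0.0693], "dy": [0, 0, 0, 0, 0, 0, 0, 0, 0, 0], "dz": [-0.004, -0.0083, -0.012, -0.0155, -0.0188, -0.0218, -0.0243, -0.0265, -0.0283, -0.0298], "ax": [0, 0, 0, 0, 0, 0, 0, 0, 0, 0], "ay": [-0.0048, -0.0102, -0.0156, -0.021, -0.0264, -0.0318, -0.0372, -0.0427, -0.0479, -0.0509], "az": [0, 0, 0, 0, 0, 0, 0, 0, 0, 0]})

```text
time: 21.0
position: [0.55, -0.2492, 0.0853]
orientation: [0.999, -0.045, -0.002, 0.001]
wrist_force: [-3.9, 1.5, -11.7]
width: 0.0217
finger_force: 10.0
```

Request:
jog_arm(ticks={"dx": [0, 0], "dy": [0, 0], "dz": [0, 0], "ax": [0, 0], "ay": [0, 0], "az": [0, 0]})

```text
time: 21.2
position: [0.5499, -0.2493, 0.0853]
orientation: [0.999, -0.045, -0.001, 0.001]
wrist_force: [3.0, 2.2, -14.6]
width: 0.022
finger_force: 10.0
```

To row units: 0.004 m / 0.4 = 0.01, 0.003 m / 0.4 = 0.0075.

Request:
jog_arm(ticks={"dx": [0.0025, 0.005, 0.0075, 0.01, 0.01], "dy": [0, 0, 0, 0, 0], "dz": [0.0025, 0.0025, 0.0025, 0.0025, 0.0025], "ax": [0, 0, 0, 0, 0], "ay": [0, 0, 0, 0, 0], "az": [0, 0, 0, 0, 0]})

```text
time: 21.7
position: [0.55, -0.2493, 0.0852]
orientation: [0.999, -0.045, -0.005, 0.0]
wrist_force: [-8.6, 6.1, -4.0]
width: 0.0219
finger_force: 10.0
```

To row units: -0.155 m / 0.4 = -0.3875, -0.13 m / 0.4 = -0.325.

Request:
jog_arm(ticks={"dx": [0, 0, 0, 0, -0.0025, -0.005, -0.075, -0.15, -0.195, -0.195], "dy": [0, 0, 0, 0, 0, 0, 0, 0, -0.0025, -0.0025], "dz": [0, 0, 0, 0, -0.05, -0.125, -0.225, -0.325, -0.3875, -0.3875], "ax": [0, 0, 0, 0, 0, 0, 0, 0, 0, 0], "ay": [0, 0, 0, 0, 0, 0, 0, 0, 0, 0], "az": [0, 0, 0, 0, 0, 0, 0, 0, 0, 0]}, aperture=0.05)

```text
time: 22.7
position: [0.4784, -0.2455, 0.2491]
orientation: [0.999, -0.047, 0.006, 0.005]
wrist_force: [0.7, -0.2, -0.0]
width: 0.0497
finger_force: 0.0
```

Request:
jog_arm(ticks={"dx": [0, 0], "dy": [0, 0], "dz": [0, 0], "ax": [0, 0], "ay": [0, 0], "az": [0, 0]})

```text
time: 22.9
position: [0.4775, -0.2425, 0.2412]
orientation: [0.999, -0.045, -0.0, 0.002]
wrist_force: [-0.6, -0.4, -0.3]
width: 0.05
finger_force: 0.0
```

```bash
python3 - <<'E'
from h import *
np.set_printoptions(precision=4,suppress=True)
def blue(im):
    im=im.astype(int);m=((im[:,:,0]-im[:,:,2]>70)&(im[:,:,0]-im[:,:,1]>30)).astype(np.uint8);k,l,st,ct=cv2.connectedComponentsWithStats(m);return [ct[i] for i in range(1,k) if st[i][4]>40]
c=r.get_calibration('wrist');im=r.camera('wrist')[:,:,::-1].copy();cv2.imwrite('pics/w8.png',im)
for p in blue(im): print('pull',plane(c,[p],.108))
for n in('scene','side'):
    a=r.camera(n)[:,:,::-1].copy();cv2.imwrite(f'pics/{n}8.png',a);print(n,blue(a),blue(cv2.imread(f'pics/{n}0.png')))
hsv=cv2.cvtColor(im,40);m=cv2.inRange(hsv,(0,110,60),(9,255,255))|cv2.inRange(hsv,(172,110,60),(180,255,255));k,l,st,ct=cv2.connectedComponentsWithStats(m)
print([(st[i].tolist()) for i in range(1,k) if st[i][4]>20])
E
```

```text
pull [[ 0.5499 -0.2473  0.108 ]]
pull [[ 0.5612 -0.1161  0.108 ]]
scene [array([373.0541, 163.4189]), array([334.253 , 176.2892])] [array([372.9718, 163.3521]), array([334.3165, 176.481 ])]
side [array([ 29.7605, 156.6791]), array([337.1467, 214.28  ]), array([377.3373, 220.3494])] [array([ 29.7935, 156.6752]), array([337.013 , 214.2727]), array([377.3373, 220.3494])]
[[275, 69, 18, 17, 233], [118, 72, 17, 17, 198]]
```

```bash
python3 -c "
from workcell import r
print(r.finish_job())"
```

```text
the job is handed in; nothing more can be done
None
```

I set the black stopper upright in the tray's empty bay, swung the right bin fully shut again (the left was never opened), and handed the job in at about 23 s; the hand-in printed no verdict, but both blue pulls measured back at their starting positions.

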